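# Fit the sleeve, flip the catch and hold the press down

## Task

Slide the one of the two metal sleeves whose bore fits fully down over the gauge pin of the hand press and let go of it, leaving the other sleeve and the things around alone. Then press the yellow safety catch down to its stop, grip the red handle and pull the lever over towards the robot and down until the black pad presses firmly on the sleeve. Finish while holding: the program ends with the gripper still holding the handle down against its return spring.

Things in the scene. Friction and masses are not known exactly. Their poses are not given: they have to be found in the camera images.
- press: Grey hand press, fixed. Origin on the worktop under its gauge pin; x away from the robot at yaw 0, y left, z up. Base plate x -60..140, y -95..55, 12 mm thick. Lever pivot axis along y at x 95, z 71 mm, between cheeks y -20..20, 90 mm high. Post of the catch at x 98..108, y -55..-35, 132 mm high. Free room over the pin while the lever is up.
- pin_foot (a point): Foot of the upright steel gauge pin on the press: centre of the round seat's top face (44 mm across), 16 mm above the worktop, in x and y the press's origin. Here lies the underside of a fully fitted sleeve. The pin is 16 mm in diameter and 32 mm high, tapering to 9 mm over its last 6 mm.
- lever (a joint): Lever of the press, rad. 0: up, leaning 10 degrees back, at rest. Grows as it is pulled towards the robot (press -x) and down; at 1.745 it is level and the pad lies flat on the fitted sleeve. A return spring (0.4 N m at 0, 1.5 N m at 1.745, about 8 N at the handle) lifts it when let go. With the catch on it is blocked from about 0.08 rad.
- handle_bar: Red round bar, free to turn about its axis, at the lever's free end, 14 mm thick, 68 mm long along y (the press's y), on the +y side of the 14 mm wide lever arm. Origin on its axis, 2 mm from the middle towards the arm; in the press's frame at x = 95 + 180 sin(0.175 - q), y = 45, z = 71 + 180 cos(0.175 - q) mm, q = value of the lever's joint; 248 mm high at rest, 71 mm when pressing.
- press_pad: Black round pad, 32 mm across, 6 mm thick, under the lever 95 mm from its pivot; swivels by 0.1 rad and comes down flat on the sleeve. Origin: on the lever arm's centre line over the pad, 10 mm above the pad's lower face when pressing.
- catch (a joint): Yellow safety catch, rad. 0 to 0.25: on, its nose lies in front of the lever arm and blocks it. Grows as its thumb tab is pushed down (the nose lifts); from 0.95 the lever is free, 1.1 is the stop. Stiff hinge (0.12 N m, about 2.5 N at the tab), stays where it is left. Axis along the press's x at y -45, z 125 mm.
- catch_tab (a point): Top face of the catch's thumb tab, 26 x 26 mm, on the press's right (-y) side, 55 mm from the catch's hinge axis. In the press's frame at about x 84, y -90, z 160 mm with the catch at 0 and x 84, y -93, z 103 mm at the stop: a push from straight above takes it all the way.
- sleeve_wide: Loose aluminium sleeve, upright, 34 mm outside diameter, 45 mm high, with the WIDE bore of 19 mm right through (thin wall): it goes over the gauge pin. Origin: centre of its underside, z up. 70 g.
- sleeve_narrow: Loose aluminium sleeve of the same outside (34 mm, 45 mm high) with a NARROW bore of 11 mm (thick wall): does not go over the gauge pin. Origin: centre of its underside. Leave it where it stands.
- petri_dish_a: Bystander: clear petri dish, 63 mm across, 16 mm high, loose. Origin: centre of its underside.
- micrometer_case: Bystander: small brown case, 38 x 86 x 16 mm, loose. Origin: centre of its underside.
Mind the look-alikes: they are no part of the job. What is shaped like the sleeve_wide but green or purple is not meant.

How it is judged:
By the outcome, as a careful person would: the job done as asked, in the order asked, and still so for the second after the job is handed in, while the arm keeps its last pose, push and grip.
It also fails if it takes over 72 s, if anything falls off the work surface, if the arm or the gripper's body presses on something with over 40 N, if the wrist force passes 120 N, or if a joint passes its speed limit or range.

## Robot

A 6-joint arm with a two-finger parallel gripper is mounted at the origin on a cart in front of the work surface, level with it; the furniture and walls round the work are solid. World frame = base frame: x ahead of the robot, y to its left, z up, the work surface at z = 0. Lengths are in m, angles in degrees, forces in N, time in s.
With the tool pointing down it reaches from about 0.4 to 0.925 m from the base axis. Payload 3.4 kg.
Tool frame: the origin (TCP) lies at the very end of the fingers, on their centre line; the grasp point (between the pads) lies 19 mm behind it; z points along the fingers, y is the line along which they close (so a half turn about z gives the same grasp; the last joint's range is limited). The gripper opens to 85 mm and grips with 20 to 120 N. Pads are 22 mm wide; open, the fingers measure 114 mm over their backs; the gripper's body (76 mm by 85 mm) begins 54 mm behind the grasp point. The pads swing forward as they close: fully open they stand 13 mm farther back than shut.
Start: joints at [67.638, 17.578, 86.31, -0, 76.112, -4.211], TCP at [0.179, 0.546, 0.231] pointing down, gripper open.
Joint ranges: [-179.03, 179.03], [-60, 130.46], [8.19, 133.38], [-81.62, 261.62], [5.75, 156.47], [-153.77, 153.77]. Speed limits (degrees/s): [147.25, 147.25, 180, 180, 180, 180].

## Interface

Orientations are given as [roll, pitch, yaw] about the fixed x, y, z axes, in that order (R = Rz(yaw) Ry(pitch) Rx(roll)).
In Python, from station import robot gives the robot as it stands.
- The arm moves only by the tool step_arm, never from a script. Its argument "commands" is a list of rows, each an object of numbers: "dx", "dy", "dz": the shift along the tool's x, y, z in cm; "roll": the turn about the tool's z in rad. A call has exactly 8 rows; each row shifts and turns the commanded pose from where the row before left it, along the tool's axes as they then stand; what a row does not reach is not made up. A row lasts 1/8 s, in which the tool goes at most 62.5 mm and 10.7 degrees, less where a joint would pass 70% of its speed; a pose out of reach is approached as far as the arm can. A call is refused whole if a number of a shift passes 6.25 or a number of a turn 0.188, either way. A call with a gripper value outside its range is refused whole. "jaw" is the finger opening in cm, from 0 to 8.54, set as the call begins (left out, the last holds). The fingers move at their own pace and stop on an object; "squeeze" is the grip in N (left out, the last holds). Time passes only in rows, so rows that do not move let the fingers close, or fill a call up. It gives the time, the measured TCP pose, the force, the opening and the grip force at its end, in the units of the state.
- robot.get_obs(): the state, without advancing time (a new reading comes with each control period).
- robot.grab_frame(name): name is "side" or "top" or "wrist"; returns a dict with "color" (400x640x3 uint8, red, green, blue), "fov_y" (degrees; the focal length in pixels is half the picture's height over the tangent of half this angle, whatever the lens; pixels are square), "cx", "cy" (the principal point, pixels), "dist_coeffs" ([k1, k2, p1, p2, k3] as OpenCV has them; the pictures are not rectified), "position" and "rotation" of the camera in the world. Camera axes: x right, y down, z forward; pixel columns grow to the right and rows downward; lengths in m; the calibration is good to about 2 mm. A picture is of the moment at which its call begins. There is no depth.
- robot.finish_job(): hands the job in; it is judged then, once.
Trained networks look in a picture, given as the dict that the camera call returned (one of the last four; its "shot" number tells which), for a name from the list of things; names that differ only in an ending like _2 or _b are one class to them, and where a whole thing is asked for, a point or a joint stands for the part that bears it (a point fixed in the world has none). Each returns a list of dicts, best first, with "score" (0 to 1); they miss things now and then, are a little off and sometimes report something else, mostly with a low value. They report only what shows in the picture. A call takes as long as a camera call. They do not tell look-alikes from the thing itself.
- robot.trace(picture, thing): "pixels" (400x640 bool, what is visible of it) and "point" ([column, row] in pixels, amid what is visible of it).
- robot.place_of(picture, thing): "point" ([column, row] in pixels: a listed point, or the origin of a listed thing).
The state is a dict: "t": time; "joint_positions": joint angles; "qd": joint speeds; "tau": joint torques, N m; "eef_pos": TCP position; "tool_rot": TCP orientation; "ft_force": force on the tool from outside, world axes, zero at the start; "torque": the same for the moment, N m; "opening": finger opening in m; "grip_force": force on a finger pad.
Only numpy, scipy, OpenCV 4.12 (cv2) and the standard library are available. Lean on these libraries where they do the work, as an engineer would, in place of code of your own. Each camera call takes 0.05 s, during which the arm holds its last target. There are 200 camera calls.

## Working session

There is one attempt and no reset: what is moved stays moved. The work goes in short steps, Python scripts to look and compute and a tool call to move; the robot and the scene stay as the last step left them, time stands still between calls to the robot, and variables do not carry over. Pictures are saved under pics/ and viewed, at most 11 in all, crops included, and the job is handed in when it is done.

Besides the shell and the picture viewer there is one more tool, called as a command line: name --argument value ..., lists and objects as JSON in quotes. step_arm: Moves the arm, as the interface text tells. Its arguments: {"type":"object","properties":{"commands":{"type":"array"},"jaw":{"type":"number"},"squeeze":{"type":"number"}},"required":["commands"]}

```bash
ls; mkdir -p pics; cat > h.py <<'E'
import numpy as np, cv2
from station import robot
def K(p):
    f=200/np.tan(np.radians(p["fov_y"])/2); return np.array([[f,0,p["cx"]],[0,f,p["cy"]],[0,0,1]])
def rot(p):
    R=np.array(p["rotation"]); 
    return R if R.shape==(3,3) else None
def ray(p,px):
    u=cv2.undistortPoints(np.array([[px]],float),K(p),np.array(p["dist_coeffs"],float))[0,0]
    return np.array(p["position"]),rot(p)@np.array([u[0],u[1],1])
def at_z(p,px,z):
    o,d=ray(p,px); return o+d*(z-o[2])/d[2]
def proj(p,X):
    R=rot(p); r=cv2.Rodrigues(R.T)[0]; t=-R.T@np.array(p["position"])
    return cv2.projectPoints(np.array(X,float).reshape(-1,3),r,t,K(p),np.array(p["dist_coeffs"],float))[0][:,0]
def save(p,n,crop=None,s=1):
    im=p["color"][:,:,::-1]
    if crop: im=im[crop[1]:crop[3],crop[0]:crop[2]]
    cv2.imwrite("pics/"+n,cv2.resize(im,None,fx=s,fy=s,interpolation=cv2.INTER_CUBIC))
E
python3 - <<'E'
from h import *
print(robot.get_obs())
for c in ["side","top"]:
    p=robot.grab_frame(c); save(p,c+"1.png"); print(c,p["position"],p["rotation"],p["fov_y"],p["dist_coeffs"])
    for n in ["press","pin_foot","lever","handle_bar","press_pad","catch","catch_tab","sleeve_wide","sleeve_narrow","petri_dish_a","micrometer_case"]:
        print(n,[(np.round(d["point"],1).tolist(),round(d["score"],2)) for d in robot.place_of(p,n)][:4])
E
```

```text
pics
{'t': 0.0, 'joint_positions': array([ 6.76378876e+01,  1.76230256e+01,  8.63839100e+01,  2.86890178e-04,
        7.61123247e+01, -4.21168902e+00]), 'qd': array([ 0.00991379, -0.06578059,  0.09395674,  0.09928752, -0.08629994,
        0.05568214]), 'tau': array([ 2.49841658e-03, -4.57545161e+01, -2.51916826e+01,  3.04877540e-04,
        1.32177479e-02, -1.30433742e-05]), 'eef_pos': array([0.17887569, 0.54572422, 0.23037328]), 'tool_rot': array([-1.79881082e+02, -9.03627913e-03,  1.61849498e+02]), 'ft_force': array([ 0.23264718, -0.01877519,  0.13503544]), 'torque': array([-0.01621606, -0.02106762, -0.05991318]), 'grip_force': 0.0, 'opening': 0.0854330845189608}
side [ 0.00825314 -0.53268473  0.90499272] [-134.82663881    1.21083671  -50.17089822] 55.75645416396382 [-0.03632036  0.          0.          0.          0.        ]
press [([312.9, 236.8], 0.74)]
pin_foot [([314.5, 234.0], 0.82)]Traceback (most recent call last):
  File "<stdin>", line 6, in <module>
ValueError: it knows: catch_tab, handle_bar, micrometer_case, petri_dish, pin_foot, press, press_pad, sleeve_narrow, sleeve_wide
```

```bash
sed -i 's/^import numpy.*/&\nfrom scipy.spatial.transform import Rotation as Ro/; s/    R=np.array(p\["rotation"\]);.*/    return Ro.from_euler("xyz",p["rotation"],degrees=True).as_matrix()/; /return R if/d' h.py
python3 - <<'E'
from h import *
Z=dict(press=0,pin_foot=.016,handle_bar=.248,press_pad=.17,catch_tab=.16,sleeve_wide=0,sleeve_narrow=0,petri_dish=0,micrometer_case=0)
for c in ["side","top"]:
    p=robot.grab_frame(c); save(p,c+"1.png"); print(c,p["position"],p["rotation"],p["fov_y"])
    for n in Z:
        print(n,[(np.round(d["point"],1).tolist(),round(d["score"],2),np.round(at_z(p,d["point"],Z[n])[:2],3).tolist()) for d in robot.place_of(p,n)][:5])
E
```

```text
side [ 0.00825314 -0.53268473  0.90499272] [-134.82663881    1.21083671  -50.17089822] 55.75645416396382
press [([314.2, 240.3], 0.6, [0.543, -0.027])]
pin_foot [([314.4, 234.4], 0.97, [0.552, -0.021])]
handle_bar [([324.4, 147.2], 0.53, [0.674, 0.035])]
press_pad [([332.5, 177.8], 0.45, [0.654, -0.01])]
catch_tab [([353.6, 194.5], 0.45, [0.644, -0.095]), ([326.7, 146.7], 0.25, [0.77, 0.107])]
sleeve_wide [([366.0, 259.1], 0.71, [0.585, -0.191]), ([336.6, 285.4], 0.48, [0.461, -0.179])]
sleeve_narrow [([367.1, 291.8], 0.77, [0.497, -0.257]), ([445.7, 301.9], 0.72, [0.603, -0.437])]
petri_dish [([225.7, 207.5], 0.78, [0.463, 0.297]), ([444.0, 302.4], 0.24, [0.599, -0.435])]
micrometer_case [([444.7, 300.6], 0.93, [0.605, -0.434])]
top [ 0.44117221 -0.0545557   1.39320882] [-174.88283695   -0.96841382  -90.52725263] 46.76863512430101
press [([289.9, 210.4], 0.87, [0.548, -0.019])]
pin_foot [([295.8, 210.2], 0.78, [0.547, -0.037]), ([367.9, 227.3], 0.55, [0.494, -0.252])]
handle_bar [([265.7, 155.3], 0.5, [0.668, 0.035])]
press_pad [([281.5, 163.9], 0.46, [0.66, -0.002]), ([290.6, 210.5], 0.2, [0.534, -0.025])]
catch_tab [([318.5, 166.7], 0.63, [0.653, -0.101])]
sleeve_wide [([343.7, 235.8], 0.5, [0.469, -0.181]), ([377.4, 193.0], 0.49, [0.599, -0.286]), ([394.5, 213.9], 0.44, [0.534, -0.337])]
sleeve_narrow [([369.7, 230.1], 0.69, [0.486, -0.26])]
petri_dish [([318.3, 166.0], 0.6, [0.683, -0.106]), ([191.5, 243.7], 0.58, [0.449, 0.279])]
micrometer_case [([425.0, 196.4], 0.55, [0.587, -0.433])]
```

View pics/side1.png

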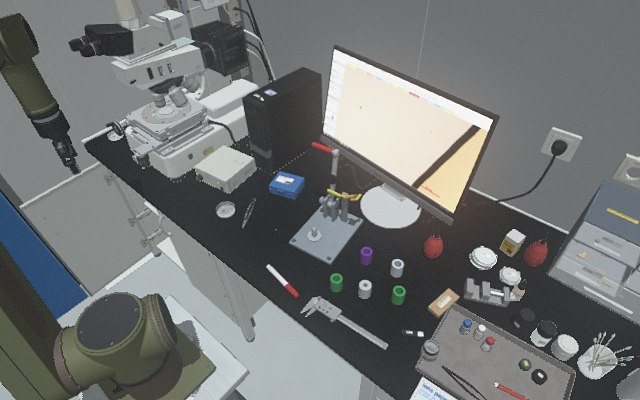

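View pics/top1.png

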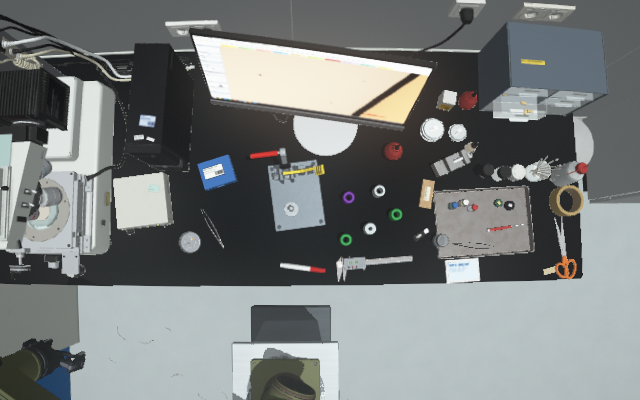

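```bash
python3 - <<'E'
from h import *
p=robot.grab_frame("side");q=robot.grab_frame("top")
a=cv2.resize(p["color"][235:315,320:420],(700,560),interpolation=cv2.INTER_CUBIC)
b=cv2.resize(q["color"][170:250,330:410],(560,560),interpolation=cv2.INTER_CUBIC)
im=cv2.resize(np.hstack([a,b])[:,:,::-1],(800,356)); cv2.imwrite("pics/crop1.png",im)
for px in [(379,190),(370,229)]: print("top z45",at_z(q,px,.045))
# grey sleeve tops by brightness
for n,c in [("side",p),("top",q)]:
  for t in ["sleeve_wide","sleeve_narrow"]:
    for d in robot.trace(c,t)[:5]:
        m=d["pixels"]; print(n,t,round(d["score"],2),np.round(d["point"]),m.sum(),c["color"][m].mean(0).round())
  for d in robot.trace(c,"press")[:1]:
    m=d["pixels"].astype(np.uint8); print(cv2.minAreaRect(np.argwhere(m)[:,::-1].astype(np.float32)))
E
```

```text
top z45 [ 0.60232263 -0.28326984  0.045     ]
top z45 [ 0.4875838 -0.2541616  0.045    ]
side sleeve_wide 0.75 [397. 270.] 200 [139. 146. 149.]
side sleeve_wide 0.72 [396. 293.] 230 [ 61. 113.  72.]
side sleeve_wide 0.67 [339. 282.] 198 [ 63. 117.  76.]
side sleeve_wide 0.54 [363. 256.] 184 [ 94.  65. 123.]
side sleeve_narrow 0.74 [366. 289.] 210 [146. 153. 157.]
((331.5079650878906, 205.05844116210938), (66.34950256347656, 116.27535247802734), 12.215720176696777)
top sleeve_wide 0.65 [349. 236.] 100 [ 59. 132.  77.]
top sleeve_wide 0.53 [382. 193.] 100 [155. 162. 163.]
top sleeve_narrow 0.58 [370. 228.] 126 [172. 179. 181.]
((290.4194641113281, 188.45635986328125), (81.11468505859375, 68.76795959472656), 81.57302856445312)
```

View pics/crop1.png

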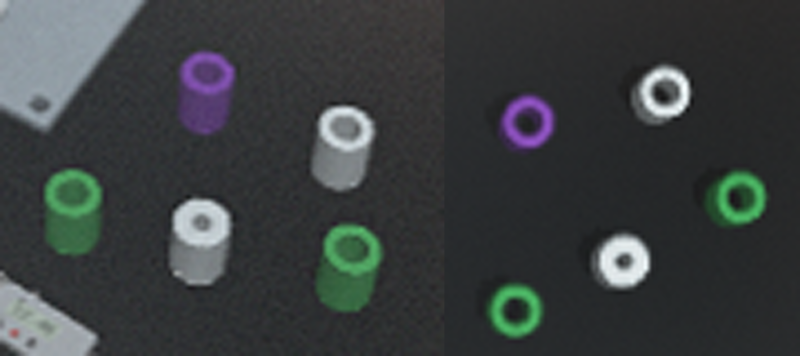

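The wide sleeve is the far grey one: top (379,190), side (397,268). Its bore is large and its wall thin. The near grey one, top (370,229), has the small bore, and the two green and one purple are look-alikes. Moving towards it now.

step_arm --commands '[{"dx": -2.5, "roll": 0.146}, {"dx": -2.5, "roll": 0.146}, {"dx": -2.5, "roll": 0.146}, {"dx": -2.5, "roll": 0.146}, {"dx": -2.5, "roll": 0.146}, {"dx": -2.5, "roll": 0.146}, {"dx": -2.5, "roll": 0.146}, {"dx": -2.5, "roll": 0.146}]' --jaw 7

```text
invalid input
```

step_arm --commands '[{"dx": -2.5, "dy": 0, "dz": 0, "roll": 0.146}, {"dx": -2.5, "dy": 0, "dz": 0, "roll": 0.146}, {"dx": -2.5, "dy": 0, "dz": 0, "roll": 0.146}, {"dx": -2.5, "dy": 0, "dz": 0, "roll": 0.146}, {"dx": -2.5, "dy": 0, "dz": 0, "roll": 0.146}, {"dx": -2.5, "dy": 0, "dz": 0, "roll": 0.146}, {"dx": -2.5, "dy": 0, "dz": 0, "roll": 0.146}, {"dx": -2.5, "dy": 0, "dz": 0, "roll": 0.146}]' --jaw 7.0 --squeeze 40

```text
t: 2.55
eef_pos: [0.3075, 0.4066, 0.2313]
tool_rot: [180.0, -0.0, 94.6]
ft_force: [-0.4, 0.5, -1.1]
opening: 0.0703
grip_force: 0.0
```

step_arm --commands '[{"dx": -4.2, "dy": 1.0, "dz": 0, "roll": 0}, {"dx": -4.2, "dy": 1.0, "dz": 0, "roll": 0}, {"dx": -4.2, "dy": 1.0, "dz": 0, "roll": 0}, {"dx": -4.2, "dy": 1.0, "dz": 0, "roll": 0}, {"dx": -4.2, "dy": 1.0, "dz": 0, "roll": 0}, {"dx": -4.2, "dy": 1.0, "dz": 0, "roll": 0}, {"dx": -4.2, "dy": 1.0, "dz": 0, "roll": 0}, {"dx": -4.2, "dy": 1.0, "dz": 0, "roll": 0}]'

```text
t: 3.55
eef_pos: [0.416, 0.078, 0.2316]
tool_rot: [179.9, -0.0, 94.9]
ft_force: [0.0, 0.1, 0.1]
opening: 0.0699
grip_force: 0.0
```

step_arm --commands '[{"dx": -4.2, "dy": 1.7, "dz": 0, "roll": 0}, {"dx": -4.2, "dy": 1.7, "dz": 0, "roll": 0}, {"dx": -4.2, "dy": 1.7, "dz": 0, "roll": 0}, {"dx": -4.2, "dy": 1.7, "dz": 0, "roll": 0}, {"dx": -4.2, "dy": 1.7, "dz": 0, "roll": 0}, {"dx": -4.2, "dy": 1.7, "dz": 0, "roll": 0}, {"dx": -4.2, "dy": 1.7, "dz": 0, "roll": 0}, {"dx": -4.2, "dy": 1.7, "dz": 0, "roll": 0}]'

```text
t: 4.55
eef_pos: [0.5805, -0.2452, 0.2313]
tool_rot: [180.0, -0.0, 94.9]
ft_force: [0.3, -0.1, -0.5]
opening: 0.0701
grip_force: 0.0
```

```bash
python3 - <<'E'
from h import *
p=robot.grab_frame("wrist"); save(p,"w1.png"); o=robot.get_obs()
print(p["position"],p["rotation"],p["fov_y"],o["eef_pos"],o["tool_rot"])
for n in ["sleeve_wide","sleeve_narrow"]:
  for d in robot.trace(p,n):
    m=d["pixels"]; print(n,round(d["score"],2),np.round(d["point"]),m.sum(),p["color"][m].mean(0).round(),at_z(p,d["point"],.0225).round(4))
  for d in robot.place_of(p,n): print(" origin",round(d["score"],2),np.round(d["point"]),at_z(p,d["point"],0).round(4))
print(proj(p,[.602,-.283,.045]))
# monitor bottom-left corner triangulation + press joint fit later
E
```

```text
[ 0.5737887  -0.16894901  0.37403079] [1.62619662e+02 8.45287283e-03 4.91576905e+00] 70.6577667267776 [ 0.58370251 -0.25127835  0.23102404] [179.80568164   0.3458469   94.79080814]
sleeve_wide 0.89 [216. 113.] 1008 [ 36. 116.  53.] [ 0.4526 -0.1801  0.0225]
sleeve_wide 0.68 [323. 139.] 525 [ 81.  39. 115.] [ 0.5817 -0.1998  0.0225]
sleeve_wide 0.61 [331. 208.] 752 [144. 153. 151.] [ 0.6011 -0.2877  0.0225]
sleeve_wide 0.57 [270. 234.] 788 [ 33. 110.  49.] [ 0.5226 -0.3314  0.0225]
 origin 0.94 [322. 134.] [ 0.5811 -0.1951  0.    ]
 origin 0.79 [273. 232.] [ 0.5228 -0.3388  0.    ]
 origin 0.76 [329. 201.] [ 0.5984 -0.2843  0.    ]
 origin 0.68 [225. 116.] [ 0.456  -0.1832  0.    ]
sleeve_narrow 0.66 [243. 177.] 826 [167. 175. 174.] [ 0.4848 -0.2552  0.0225]
 origin 0.97 [248. 172.] [ 0.4859 -0.2531  0.    ]
[[333.21000062 210.78794869]]
```

View pics/w1.png

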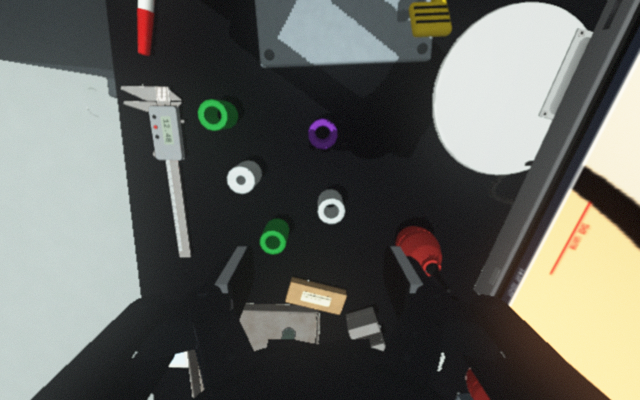

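The wide sleeve's bright top ring is at about (331,211), with its large bore clearly visible. The narrow one is at (241,180).

```bash
python3 - <<'E'
from h import *
p=robot.grab_frame("wrist"); o=robot.get_obs()
g=cv2.cvtColor(p["color"],cv2.COLOR_RGB2GRAY)
m=np.zeros_like(g); m[185:235,305:360]=g[185:235,305:360]>185
c=max(cv2.findContours(m,cv2.RETR_EXTERNAL,cv2.CHAIN_APPROX_NONE)[0],key=len)
e=cv2.fitEllipse(c); print(e, at_z(p,e[0],.045), o["eef_pos"],o["tool_rot"])
f=K(p)[0,0]; print("expected dia px",34e-3*f/np.linalg.norm(np.array(p["position"])-at_z(p,e[0],.045)))
# monitor lower edge
s=robot.grab_frame("side");t=robot.grab_frame("top")
o1,d1=ray(s,(322,140));o2,d2=ray(t,(213,102))
A=np.stack([d1,-d2],1);k=np.linalg.lstsq(A,o2-o1,rcond=None)[0];print("monitor corner",o1+k[0]*d1,o2+k[1]*d2)
o1,d1=ray(s,(460,222));o2,d2=ray(t,(402,130))
A=np.stack([d1,-d2],1);k=np.linalg.lstsq(A,o2-o1,rcond=None)[0];print("monitor corner R",o1+k[0]*d1,o2+k[1]*d2)
E
```

```text
((331.7641906738281, 212.42721557617188), (23.400800704956055, 24.91335678100586), 83.73587799072266) [ 0.59900401 -0.2831742   0.045     ] [ 0.57926761 -0.24287917  0.23102435] [-1.79944333e+02 -6.29833671e-02  9.49400206e+01]
expected dia px 27.454086765504844
monitor corner [0.85594751 0.20118468 0.09571902] [0.85688906 0.20022113 0.0958315 ]
monitor corner R [ 0.78062822 -0.36465589  0.11312172] [ 0.76828289 -0.34428493  0.10540289]
```

step_arm --commands '[{"dx": -1, "dy": 0.4, "dz": 2, "roll": 0}, {"dx": -1, "dy": 0.4, "dz": 2, "roll": 0}, {"dx": -1, "dy": 0.4, "dz": 2, "roll": 0}, {"dx": -1, "dy": 0.4, "dz": 2, "roll": 0}, {"dx": 0, "dy": 0, "dz": 2, "roll": 0}, {"dx": 0, "dy": 0, "dz": 2, "roll": 0}, {"dx": 0, "dy": 0, "dz": 2, "roll": 0}, {"dx": 0, "dy": 0, "dz": 1, "roll": 0}]'

```text
t: 5.95
eef_pos: [0.5984, -0.2822, 0.0788]
tool_rot: [-179.9, -0.1, 94.9]
ft_force: [-0.1, -0.7, -0.5]
opening: 0.0695
grip_force: 0.0
```

```bash
python3 - <<'E'
from h import *
p=robot.grab_frame("wrist"); o=robot.get_obs(); save(p,"w2.png")
print(o["eef_pos"],o["tool_rot"],proj(p,[[.599,-.2832,.045],o["eef_pos"]]))
g=cv2.cvtColor(p["color"],cv2.COLOR_RGB2GRAY); c0=proj(p,[.599,-.2832,.045])[0].astype(int)
x,y=max(c0[0]-45,0),max(c0[1]-45,0)
m=np.zeros_like(g); m[y:y+90,x:x+90]=g[y:y+90,x:x+90]>180
c=max(cv2.findContours(m,cv2.RETR_EXTERNAL,cv2.CHAIN_APPROX_NONE)[0],key=len)
e=cv2.fitEllipse(c); print(e,at_z(p,e[0],.045))
E
```

```text
[ 0.59805451 -0.28194868  0.07809957] [-1.79798498e+02 -1.35578026e-01  9.49059266e+01] [[319.45835503 232.07182405]
 [318.03783612 253.49561093]]
((317.1361083984375, 241.7261199951172), (21.450151443481445, 40.760475158691406), 100.94954681396484) [ 0.59803464 -0.29050628  0.045     ]
```

View pics/w2.png

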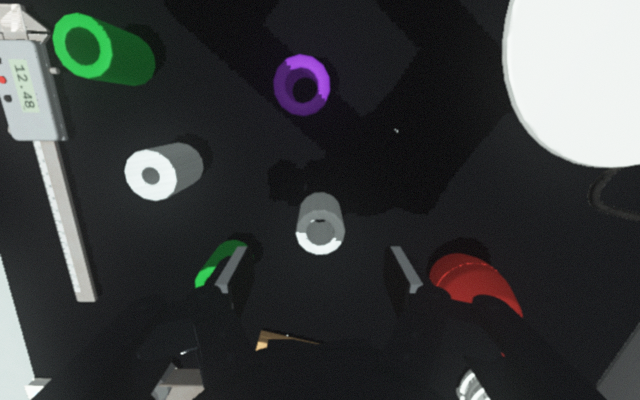

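Sleeve ring sits at (320,231), centred between the fingers, and both neighbours are clear of them. Descending and gripping.

step_arm --commands '[{"dx": 0, "dy": 0.1, "dz": 1.4, "roll": 0}, {"dx": -0.1, "dy": 0, "dz": 1.4, "roll": 0}, {"dx": 0, "dy": 0, "dz": 1.4, "roll": 0}, {"dx": 0, "dy": 0, "dz": 1.4, "roll": 0}, {"dx": 0, "dy": 0, "dz": 1.4, "roll": 0}, {"dx": 0, "dy": 0, "dz": 0, "roll": 0}, {"dx": 0, "dy": 0, "dz": 0, "roll": 0}, {"dx": 0, "dy": 0, "dz": 0, "roll": 0}]' --jaw 5.8

```text
t: 7.0
eef_pos: [0.6009, -0.2835, 0.012]
tool_rot: [179.9, 0.0, 94.9]
ft_force: [-0.1, -0.4, -0.2]
opening: 0.0579
grip_force: 0.0
```

step_arm --commands '[{"dx": 0, "dy": 0, "dz": 0, "roll": 0}, {"dx": 0, "dy": 0, "dz": 0, "roll": 0}, {"dx": 0, "dy": 0, "dz": 0, "roll": 0}, {"dx": 0, "dy": 0, "dz": 0, "roll": 0}, {"dx": 0, "dy": 0, "dz": 0, "roll": 0}, {"dx": 0, "dy": 0, "dz": 0, "roll": 0}, {"dx": 0, "dy": 0, "dz": 0, "roll": 0}, {"dx": 0, "dy": 0, "dz": 0, "roll": 0}]' --jaw 2.5 --squeeze 40

```text
t: 8.0
eef_pos: [0.6008, -0.2834, 0.0121]
tool_rot: [179.9, 0.0, 94.9]
ft_force: [-0.3, -0.0, 5.7]
opening: 0.0332
grip_force: 40.2
```

step_arm --commands '[{"dx": 0, "dy": 0, "dz": -1, "roll": 0}, {"dx": 0, "dy": 0, "dz": -2, "roll": 0}, {"dx": 0, "dy": 0, "dz": -3, "roll": 0}, {"dx": 0, "dy": 0, "dz": -3, "roll": 0}, {"dx": 1, "dy": -1.5, "dz": -2, "roll": 0}, {"dx": 2, "dy": -1.5, "dz": 0, "roll": 0}, {"dx": 3, "dy": -1.5, "dz": 0, "roll": 0}, {"dx": 3, "dy": -1, "dz": 0, "roll": 0}]'

```text
t: 9.0
eef_pos: [0.5366, -0.1974, 0.1214]
tool_rot: [-180.0, -0.0, 94.9]
ft_force: [0.3, -0.1, -0.6]
opening: 0.0331
grip_force: 39.8
```

step_arm --commands '[{"dx": 3, "dy": 0, "dz": 0, "roll": 0}, {"dx": 3, "dy": 0, "dz": 0, "roll": 0}, {"dx": 2, "dy": 0, "dz": 0, "roll": 0}, {"dx": 0, "dy": 0, "dz": 0, "roll": 0}, {"dx": 0, "dy": 0, "dz": 0, "roll": 0}, {"dx": 0, "dy": 0, "dz": 0, "roll": 0}, {"dx": 0, "dy": 0, "dz": 0, "roll": 0}, {"dx": 0, "dy": 0, "dz": 0, "roll": 0}]'

```text
t: 10.0
eef_pos: [0.531, -0.119, 0.1212]
tool_rot: [-180.0, 0.0, 94.9]
ft_force: [0.5, -0.6, -0.5]
opening: 0.0329
grip_force: 39.9
```

```bash
python3 - <<'E'
from h import *
p=robot.grab_frame("wrist"); o=robot.get_obs(); save(p,"w3.png")
print(o["eef_pos"],o["tool_rot"],o["opening"],o["grip_force"])
Z=dict(press=0,pin_foot=.016,handle_bar=.248,press_pad=.17,catch_tab=.16)
for n in Z:
  for d in robot.place_of(p,n)[:2]: print(n,round(d["score"],2),np.round(d["point"],1),at_z(p,d["point"],Z[n]).round(4))
E
```

```text
[ 0.5309655  -0.11884683  0.12123165] [-1.79993873e+02 -1.03374441e-03  9.48963936e+01] 0.033234019108723194 39.85337032980169
press 0.86 [349.4  90.2] [ 0.5497 -0.022   0.    ]
pin_foot 0.81 [347.8  92. ] [ 0.547  -0.0247  0.016 ]
catch_tab 0.69 [583.5 282.2] [ 0.6427 -0.1018  0.16  ]
```

View pics/w3.png

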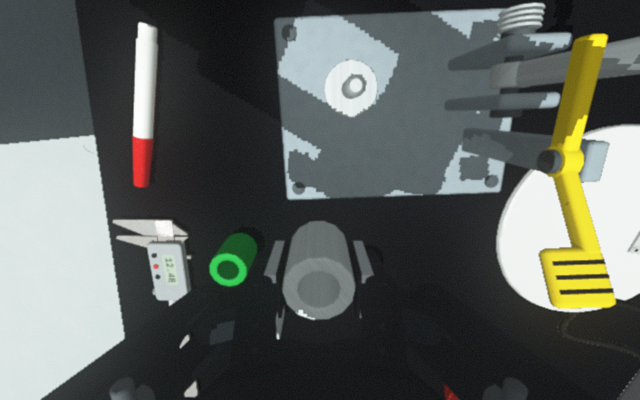

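Sleeve is held between the pads. The seat and pin are at about (351,88), the base-plate corners at (275,18) and (288,198), and the yellow tab at (580,277). Fitting these precisely.

```bash
python3 - <<'E'
from h import *
p=robot.grab_frame("wrist"); o=robot.get_obs(); print(o["eef_pos"])
g=cv2.cvtColor(p["color"],cv2.COLOR_RGB2GRAY)
m=np.zeros_like(g); m[55:122,318:388]=g[55:122,318:388]>195
m=cv2.morphologyEx(m,cv2.MORPH_OPEN,np.ones((3,3)))
c=max(cv2.findContours(m,cv2.RETR_EXTERNAL,cv2.CHAIN_APPROX_NONE)[0],key=len)
e=cv2.fitEllipse(cv2.convexHull(c)); S=at_z(p,e[0],.016); print("seat",e,S)
d=np.linalg.norm(np.array(p["position"])-S); print("exp dia",.044*K(p)[0,0]/d)
m2=np.zeros_like(g); x,y=318,55
for n,px,xy in [("A",(276,18),(-.06,.055)),("B",(288,198),(-.06,-.095))]:
    print(n,at_z(p,px,.012))
A=at_z(p,(276,18),.012);B=at_z(p,(288,198),.012);v=A-B;print("len",np.linalg.norm(v),"yaw",np.degrees(np.arctan2(-v[0],v[1])))
for yaw in (3,5,7):
    c,s=np.cos(np.radians(yaw)),np.sin(np.radians(yaw));R=np.array([[c,-s],[s,c]])
    P=[np.r_[S[:2]+R@np.array(q[:2]),q[2]] for q in [(-.06,.055,.012),(-.06,-.095,.012),(.14,-.095,.012),(.084,-.09,.16),(0,0,.048)]]
    print(yaw,proj(p,P).round(1).tolist())
cv2.imwrite("pics/c3.png",cv2.resize(p["color"][50:130,310:395,::-1],None,fx=6,fy=6,interpolation=cv2.INTER_CUBIC))
E
```

```text
[ 0.53098924 -0.11850424  0.12130984]
seat ((344.8740234375, 83.3060302734375), (55.02946853637695, 72.85672760009766), 133.11611938476562) [ 0.54379003 -0.01786066  0.016     ]
exp dia 49.660041553506765
A [0.48527268 0.0248898  0.012     ]
B [ 0.50251627 -0.12070786  0.012     ]
len 0.14661520927327043 yaw 6.754257554374276
3 [[270.9, 4.1], [273.5, 191.8], [487.7, 198.8], [558.3, 284.6], [348.9, 78.9]]
5 [[268.5, 7.2], [277.2, 194.0], [492.3, 193.8], [567.5, 278.7], [348.9, 78.9]]
7 [[266.2, 10.4], [280.9, 196.1], [496.8, 188.7], [576.7, 272.5], [348.9, 78.9]]
```

View pics/c3.png

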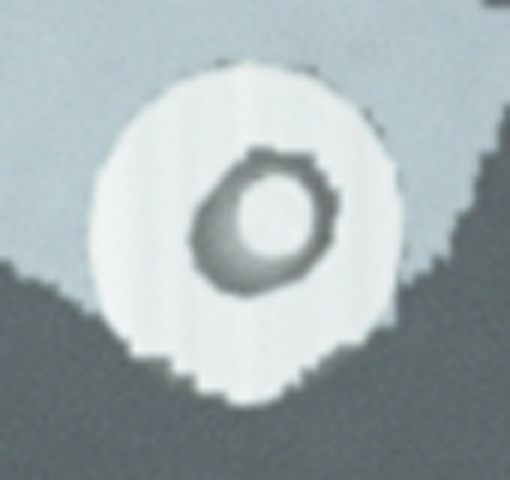

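The crop shows the seat centre at about (351,87) and the pin's bright tip at about (355.8,85.8).

```bash
python3 - <<'E'
from h import *
p=robot.grab_frame("wrist"); o=robot.get_obs(); print(o["eef_pos"])
print(at_z(p,(355.8,85.8),.048),at_z(p,(351,87),.016))
g=cv2.cvtColor(p["color"],cv2.COLOR_RGB2GRAY)
t=robot.grab_frame("side")
for d in robot.place_of(t,"pin_foot"): print("side",d["score"],at_z(t,d["point"],.016))
S=np.array([.549,-.0215])
for yaw in (4,5,6,7):
    c,s=np.cos(np.radians(yaw)),np.sin(np.radians(yaw));R=np.array([[c,-s],[s,c]])
    P=[np.r_[S+R@np.array(q[:2]),q[2]] for q in [(-.06,.055,.012),(-.06,-.095,.012),(.14,-.095,.012),(.084,-.09,.16),(0,0,.048),(0,0,.016)]]
    print(yaw,proj(p,P).round(1).tolist(), P[3])
E
```

```text
[ 0.53099821 -0.11845327  0.12129851]
[ 0.54920949 -0.02194749  0.048     ] [ 0.54910566 -0.02018728  0.016     ]
side 0.57 [ 0.55431199 -0.01613183  0.016     ]
4 [[276.3, 11.7], [280.8, 197.2], [494.4, 200.5], [571.7, 290.0], [355.6, 85.1], [350.7, 88.7]] [ 0.63907346 -0.10542122  0.16      ]
5 [[275.1, 13.3], [282.6, 198.3], [496.7, 198.0], [576.3, 287.0], [355.6, 85.1], [350.7, 88.7]] [ 0.64052437 -0.10383644  0.16      ]
6 [[273.9, 14.8], [284.4, 199.3], [498.9, 195.5], [580.8, 284.0], [355.6, 85.1], [350.7, 88.7]] [ 0.6419474  -0.10222658  0.16      ]
7 [[272.8, 16.4], [286.3, 200.3], [501.1, 192.9], [585.4, 281.0], [355.6, 85.1], [350.7, 88.7]] [ 0.64334212 -0.10059213  0.16      ]
```

step_arm --commands '[{"dx": 2, "dy": 0.6, "dz": 0, "roll": 0}, {"dx": 2, "dy": 0.6, "dz": 0, "roll": 0}, {"dx": 2, "dy": 0.6, "dz": 0, "roll": 0}, {"dx": 2, "dy": 0.5, "dz": 0, "roll": 0}, {"dx": 1.5, "dy": 0.4, "dz": 1, "roll": 0}, {"dx": 0, "dy": 0, "dz": 2, "roll": 0}, {"dx": 0, "dy": 0, "dz": 1.5, "roll": 0}, {"dx": 0, "dy": 0, "dz": 0, "roll": 0}]'

```text
t: 11.5
eef_pos: [0.5483, -0.0215, 0.0746]
tool_rot: [-179.8, -0.0, 94.9]
ft_force: [0.6, 1.2, -0.2]
opening: 0.0336
grip_force: 39.9
```

```bash
python3 - <<'E'
from h import *
o=robot.get_obs(); print(o["eef_pos"],o["ft_force"])
p=robot.grab_frame("side"); q=robot.grab_frame("wrist")
a=cv2.resize(p["color"][190:250,280:360],(400,300),interpolation=cv2.INTER_CUBIC)
b=cv2.resize(q["color"],(400,250)); b=np.vstack([b,np.zeros((50,400,3),np.uint8)])
cv2.imwrite("pics/s4.png",np.hstack([a,b])[:,:,::-1])
E
```

```text
[ 0.54833384 -0.0214932   0.07464764] [ 0.55242705  1.16857582 -0.2198496 ]
```

View pics/s4.png

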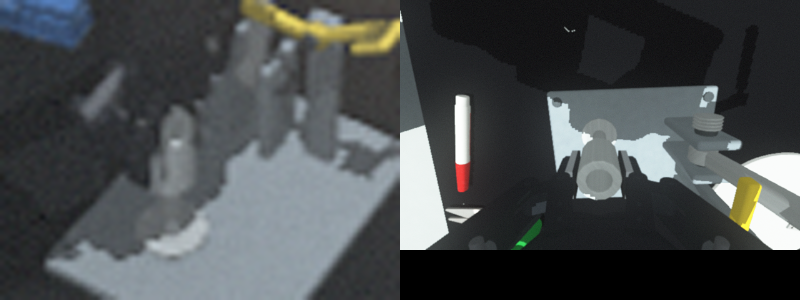

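The sleeve hangs above the pin and seat and looks aligned. Lowering it onto the pin.

step_arm --commands '[{"dx": 0, "dy": 0.1, "dz": 0.3, "roll": 0}, {"dx": 0, "dy": 0, "dz": 0.4, "roll": 0}, {"dx": 0, "dy": 0, "dz": 0.4, "roll": 0}, {"dx": 0, "dy": 0, "dz": 0.4, "roll": 0}, {"dx": 0, "dy": 0, "dz": 0.4, "roll": 0}, {"dx": 0, "dy": 0, "dz": 0.4, "roll": 0}, {"dx": 0, "dy": 0, "dz": 0.2, "roll": 0}, {"dx": 0, "dy": 0, "dz": 0, "roll": 0}]'

```text
t: 12.6
eef_pos: [0.5506, -0.0214, 0.0511]
tool_rot: [-180.0, -0.0, 94.9]
ft_force: [0.4, 0.2, -0.3]
opening: 0.0334
grip_force: 39.9
```

step_arm --commands '[{"dx": 0, "dy": 0, "dz": 0.4, "roll": 0}, {"dx": 0, "dy": 0, "dz": 0.4, "roll": 0}, {"dx": 0, "dy": 0, "dz": 0.4, "roll": 0}, {"dx": 0, "dy": 0, "dz": 0.4, "roll": 0}, {"dx": 0, "dy": 0, "dz": 0.3, "roll": 0}, {"dx": 0, "dy": 0, "dz": 0.2, "roll": 0}, {"dx": 0, "dy": 0, "dz": 0.1, "roll": 0}, {"dx": 0, "dy": 0, "dz": 0, "roll": 0}]'

```text
t: 13.6
eef_pos: [0.5506, -0.0215, 0.0292]
tool_rot: [-180.0, -0.0, 94.9]
ft_force: [-1.3, -0.7, -0.6]
opening: 0.0335
grip_force: 39.9
```

step_arm --commands '[{"dx": 0, "dy": 0, "dz": 0, "roll": 0}, {"dx": 0, "dy": 0, "dz": 0, "roll": 0}, {"dx": 0, "dy": 0, "dz": 0, "roll": 0}, {"dx": 0, "dy": 0, "dz": 0, "roll": 0}, {"dx": 0, "dy": 0, "dz": -0.5, "roll": 0}, {"dx": 0, "dy": 0, "dz": -1.5, "roll": 0}, {"dx": 0, "dy": 0, "dz": -3, "roll": 0}, {"dx": 0, "dy": 0, "dz": -3, "roll": 0}]' --jaw 5.5

```text
t: 14.6
eef_pos: [0.5508, -0.0214, 0.111]
tool_rot: [180.0, 0.0, 94.9]
ft_force: [1.0, -0.4, -0.3]
opening: 0.0551
grip_force: 0.0
```

step_arm --commands '[{"dx": 0, "dy": 0, "dz": -4, "roll": 0}, {"dx": 0, "dy": 0, "dz": -4, "roll": 0}, {"dx": -1, "dy": 0, "dz": -2, "roll": 0}, {"dx": -3, "dy": 0, "dz": 0, "roll": 0}, {"dx": -3, "dy": 2.0, "dz": 0, "roll": 0}, {"dx": -2.5, "dy": 3, "dz": 0, "roll": 0}, {"dx": 0, "dy": 3.3, "dz": 0, "roll": 0}, {"dx": 0, "dy": 0, "dz": 0, "roll": 0}]' --jaw 0

```text
t: 15.6
eef_pos: [0.6438, -0.1093, 0.2101]
tool_rot: [179.9, 0.0, 94.9]
ft_force: [-0.3, -0.4, -0.4]
opening: 0.0005
grip_force: 0.0
```

```bash
python3 - <<'E'
from h import *
o=robot.get_obs(); print(o["eef_pos"],o["ft_force"],o["opening"])
p=robot.grab_frame("side"); q=robot.grab_frame("wrist")
a=cv2.resize(p["color"][130:250,260:380],(400,400),interpolation=cv2.INTER_CUBIC)
b=cv2.resize(q["color"][:,:],(400,250)); b=np.vstack([b,np.zeros((150,400,3),np.uint8)])
cv2.imwrite("pics/s5.png",np.hstack([a,b])[:,:,::-1])
for n,z in [("catch_tab",.16)]:
  for nm,c in [("side",p),("wrist",q)]:
    for d in robot.place_of(c,n)[:1]: print(nm,d["score"],d["point"],at_z(c,d["point"],z))
for d in robot.place_of(p,"sleeve_wide")[:6]: print(d["score"],d["point"],at_z(p,d["point"],.016))
E
```

```text
[ 0.64379344 -0.10934699  0.21014585] [-0.31004486 -0.35024876 -0.44616527] 0.0005390223336338186
side 0.57 [351.6, 193.1] [ 0.64531497 -0.08674702  0.16      ]
wrist 0.64 [318.5, 215.7] [ 0.64150483 -0.1042607   0.16      ]
0.77 [396.9, 298.9] [ 0.52026177 -0.33496647  0.016     ]
0.68 [311.9, 234.2] [ 0.54734129 -0.01446658  0.016     ]
0.53 [364.8, 257.2] [ 0.5779509  -0.19043985  0.016     ]
```

View pics/s5.png

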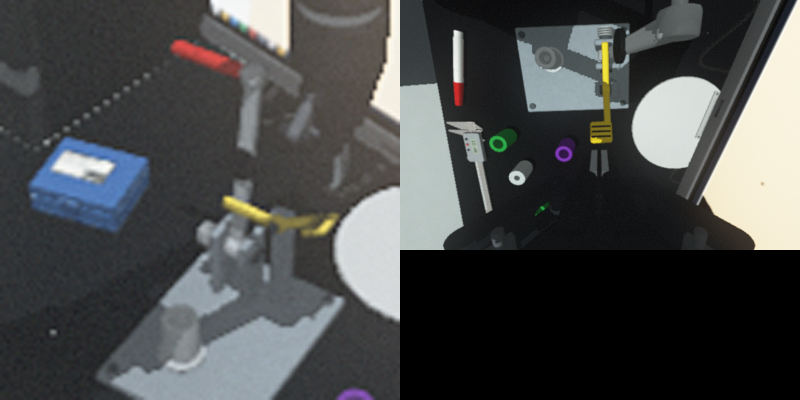

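The sleeve is down on its seat (side crop (180,335)), the lever is up with the catch on, and the closed fingers stand over the yellow tab. Pressing.

step_arm --commands '[{"dx": 0, "dy": -0.1, "dz": 2.5, "roll": 0}, {"dx": 0, "dy": 0, "dz": 1.5, "roll": 0}, {"dx": 0, "dy": 0, "dz": 1.2, "roll": 0}, {"dx": 0, "dy": 0, "dz": 1.2, "roll": 0}, {"dx": 0, "dy": 0, "dz": 1.2, "roll": 0}, {"dx": 0, "dy": 0, "dz": 1.2, "roll": 0}, {"dx": 0, "dy": 0, "dz": 1, "roll": 0}, {"dx": 0, "dy": 0, "dz": 0, "roll": 0}]'

```text
t: 16.85
eef_pos: [0.6396, -0.1085, 0.1098]
tool_rot: [-179.8, -0.1, 94.9]
ft_force: [-0.6, -0.1, -0.2]
opening: 0.0002
grip_force: 0.0
```

step_arm --commands '[{"dx": 0, "dy": 0, "dz": 0.2, "roll": 0}, {"dx": 0, "dy": 0, "dz": 0.2, "roll": 0}, {"dx": 0, "dy": 0, "dz": 0.1, "roll": 0}, {"dx": 0, "dy": 0, "dz": 0, "roll": 0}, {"dx": 0, "dy": 0, "dz": 0, "roll": 0}, {"dx": 0, "dy": 0, "dz": 0, "roll": 0}, {"dx": 0, "dy": 0, "dz": 0, "roll": 0}, {"dx": 0, "dy": 0, "dz": 0, "roll": 0}]'

```text
t: 17.85
eef_pos: [0.6406, -0.109, 0.1064]
tool_rot: [180.0, 0.0, 94.9]
ft_force: [-0.4, 0.9, 2.6]
opening: 0.0001
grip_force: 1.1
```

step_arm --commands '[{"dx": 0, "dy": 0, "dz": 0.2, "roll": 0}, {"dx": 0, "dy": 0, "dz": 0.1, "roll": 0}, {"dx": 0, "dy": 0, "dz": 0.1, "roll": 0}, {"dx": 0, "dy": 0, "dz": 0.1, "roll": 0}, {"dx": 0, "dy": 0, "dz": 0, "roll": 0}, {"dx": 0, "dy": 0, "dz": 0, "roll": 0}, {"dx": 0, "dy": 0, "dz": 0, "roll": 0}, {"dx": 0, "dy": 0, "dz": 0, "roll": 0}]'

```text
t: 18.85
eef_pos: [0.6413, -0.1092, 0.1034]
tool_rot: [179.9, 0.0, 94.9]
ft_force: [-3.1, 0.5, 12.8]
opening: -0.0004
grip_force: 5.3
```

step_arm --commands '[{"dx": 0, "dy": 0, "dz": -1, "roll": 0}, {"dx": 0, "dy": 0, "dz": -3, "roll": 0}, {"dx": 0, "dy": 0, "dz": -4, "roll": 0}, {"dx": 0, "dy": 0, "dz": -4, "roll": 0}, {"dx": 0, "dy": 0, "dz": -4, "roll": 0}, {"dx": 0, "dy": 0, "dz": -4, "roll": 0}, {"dx": 0, "dy": 0, "dz": -2, "roll": -0.03}, {"dx": 0, "dy": 0, "dz": 0, "roll": 0}]'

```text
t: 19.85
eef_pos: [0.6415, -0.1093, 0.323]
tool_rot: [179.8, 0.1, 96.6]
ft_force: [-0.5, -0.1, -0.6]
opening: 0.0002
grip_force: 0.0
```

step_arm --commands '[{"dx": 1.5, "dy": 1, "dz": 0, "roll": 0}, {"dx": 2, "dy": 1, "dz": 0, "roll": 0}, {"dx": 2, "dy": 0.9, "dz": 0, "roll": 0}, {"dx": 0, "dy": 0, "dz": 0, "roll": 0}, {"dx": 0, "dy": 0, "dz": 0, "roll": 0}, {"dx": 0, "dy": 0, "dz": 0, "roll": 0}, {"dx": 0, "dy": 0, "dz": 0, "roll": 0}, {"dx": 0, "dy": 0, "dz": 0, "roll": 0}]' --jaw 4.5

```text
t: 20.85
eef_pos: [0.6629, -0.0516, 0.3214]
tool_rot: [180.0, 0.0, 96.6]
ft_force: [-0.3, 0.7, -0.1]
opening: 0.0449
grip_force: 0.0
```

```bash
python3 - <<'E'
from h import *
o=robot.get_obs(); print(o["eef_pos"],o["tool_rot"],o["opening"])
p=robot.grab_frame("wrist"); save(p,"w6.png")
for d in robot.place_of(p,"handle_bar")[:2]: print(d["score"],d["point"],at_z(p,d["point"],.248))
for d in robot.trace(p,"handle_bar")[:1]:
    r=cv2.minAreaRect(np.argwhere(d["pixels"])[:,::-1].astype(np.float32)); b=cv2.boxPoints(r)
    print(r,[at_z(p,x,.25).round(4).tolist() for x in b])
for d in robot.place_of(p,"catch_tab")[:1]: print("tab",d["score"],d["point"],at_z(p,d["point"],.103))
print(proj(p,[[.6701,.0375,.248],[.643,-.1044,.103]]))
E
```

```text
[ 0.66290756 -0.05157421  0.32143566] [1.79991821e+02 4.82856674e-03 9.66030832e+01] 0.04491554560698044
0.77 [340.2, 95.5] [0.66820186 0.0377504  0.248     ]
((342.0, 91.5), (113.0, 20.0), 90.0) [[0.6573, 0.0749, 0.25], [0.6707, 0.0764, 0.25], [0.682, 0.0019, 0.25], [0.6671, 0.0002, 0.25]]
tab 0.93 [299.7, 211.5] [ 0.6435285  -0.10611055  0.103     ]
[[342.76485624  96.19135471]
 [299.43220094 210.27609811]]
```

View pics/w6.png

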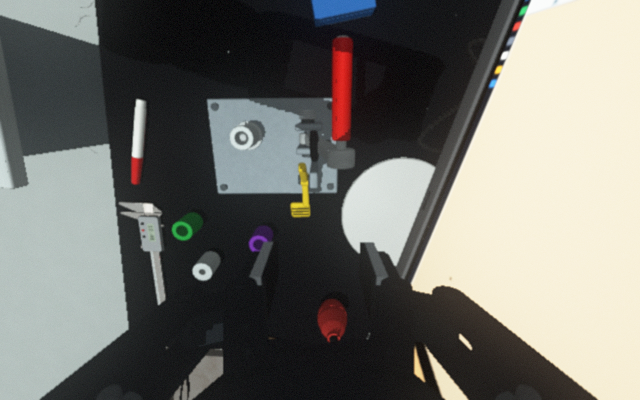

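The handle runs vertically at column 342, rows 38–140, square to the jaws. The catch tab at (300,211) is where the stop position projects, so it is fully down, and the sleeve is seated at (243,136).

step_arm --commands '[{"dx": 3, "dy": 0.6, "dz": 0, "roll": 0}, {"dx": 3.3, "dy": 0.5, "dz": 0, "roll": 0}, {"dx": 3, "dy": 0.5, "dz": 0, "roll": 0}, {"dx": 0, "dy": 0, "dz": 0, "roll": 0}, {"dx": 0, "dy": 0, "dz": 2, "roll": 0}, {"dx": 0, "dy": 0, "dz": 2, "roll": 0}, {"dx": 0, "dy": 0, "dz": 1, "roll": 0}, {"dx": 0, "dy": 0, "dz": 0, "roll": 0}]'

```text
t: 22.05
eef_pos: [0.6677, 0.0424, 0.2705]
tool_rot: [-179.9, 0.0, 96.6]
ft_force: [-0.2, 0.9, 0.2]
opening: 0.0449
grip_force: 0.0
```

step_arm --commands '[{"dx": 0, "dy": 0, "dz": 1, "roll": 0}, {"dx": 0, "dy": 0, "dz": 1.2, "roll": 0}, {"dx": 0, "dy": 0, "dz": 1.2, "roll": 0}, {"dx": 0, "dy": 0, "dz": 1, "roll": 0}, {"dx": 0, "dy": 0, "dz": 0, "roll": 0}, {"dx": 0, "dy": 0, "dz": 0, "roll": 0}, {"dx": 0, "dy": 0, "dz": 0, "roll": 0}, {"dx": 0, "dy": 0, "dz": 0, "roll": 0}]'

```text
t: 23.05
eef_pos: [0.6684, 0.0432, 0.2278]
tool_rot: [179.9, 0.0, 96.6]
ft_force: [-0.1, 0.7, -0.4]
opening: 0.0448
grip_force: 0.0
```

step_arm --commands '[{"dx": 0, "dy": 0, "dz": 0, "roll": 0}, {"dx": 0, "dy": 0, "dz": 0, "roll": 0}, {"dx": 0, "dy": 0, "dz": 0, "roll": 0}, {"dx": 0, "dy": 0, "dz": 0, "roll": 0}, {"dx": 0, "dy": 0, "dz": 0, "roll": 0}, {"dx": 0, "dy": 0, "dz": 0, "roll": 0}, {"dx": 0, "dy": 0, "dz": 0, "roll": 0}, {"dx": 0, "dy": 0, "dz": 0, "roll": 0}]' --jaw 0.5 --squeeze 60

```text
t: 24.05
eef_pos: [0.6684, 0.0432, 0.2276]
tool_rot: [180.0, 0.0, 96.6]
ft_force: [0.1, -0.5, 2.2]
opening: 0.0119
grip_force: 58.5
```

step_arm --commands '[{"dx": 0, "dy": -0.98, "dz": -0.16, "roll": 0}, {"dx": 0, "dy": -0.98, "dz": -0.08, "roll": 0}, {"dx": 0, "dy": -0.98, "dz": -0.03, "roll": 0}, {"dx": 0, "dy": -0.98, "dz": 0.01, "roll": 0}, {"dx": 0, "dy": -0.98, "dz": 0.07, "roll": 0}, {"dx": 0, "dy": -0.97, "dz": 0.12, "roll": 0}, {"dx": 0, "dy": -0.96, "dz": 0.18, "roll": 0}, {"dx": 0, "dy": -0.96, "dz": 0.22, "roll": 0}]'

```text
t: 25.05
eef_pos: [0.5903, 0.0336, 0.224]
tool_rot: [180.0, 0.0, 96.6]
ft_force: [4.0, -3.0, 1.6]
opening: 0.0122
grip_force: 58.5
```

Moving freely with low force. Continuing along the arc.

step_arm --commands '[{"dx": 0, "dy": -1.86, "dz": 0.61, "roll": 0}, {"dx": 0, "dy": -1.79, "dz": 0.81, "roll": 0}, {"dx": 0, "dy": -1.69, "dz": 1.0, "roll": 0}, {"dx": 0, "dy": -1.57, "dz": 1.18, "roll": 0}, {"dx": 0, "dy": -1.43, "dz": 1.34, "roll": 0}, {"dx": 0, "dy": -1.28, "dz": 1.49, "roll": 0}, {"dx": 0, "dy": -1.11, "dz": 1.62, "roll": 0}, {"dx": 0, "dy": 0, "dz": 0, "roll": 0}]'

```text
t: 26.05
eef_pos: [0.4841, 0.0206, 0.1429]
tool_rot: [180.0, 0.1, 96.7]
ft_force: [4.0, -5.7, 4.6]
opening: 0.0123
grip_force: 59.6
```

step_arm --commands '[{"dx": 0, "dy": -0.93, "dz": 1.73, "roll": 0}, {"dx": 0, "dy": -0.73, "dz": 1.82, "roll": 0}, {"dx": 0, "dy": -0.53, "dz": 1.89, "roll": 0}, {"dx": 0, "dy": -0.32, "dz": 1.94, "roll": 0}, {"dx": 0, "dy": -0.07, "dz": 1.2, "roll": 0}, {"dx": 0, "dy": 0, "dz": 0, "roll": 0}, {"dx": 0, "dy": 0, "dz": 0, "roll": 0}, {"dx": 0, "dy": 0, "dz": 0, "roll": 0}]'

```text
t: 27.05
eef_pos: [0.4588, 0.0175, 0.0582]
tool_rot: [180.0, 0.1, 96.7]
ft_force: [2.6, -7.5, 6.9]
opening: 0.0122
grip_force: 60.1
```

step_arm --commands '[{"dx": -0.1, "dy": 0, "dz": 0.3, "roll": 0}, {"dx": -0.1, "dy": 0, "dz": 0.3, "roll": 0}, {"dx": 0, "dy": 0, "dz": 0.2, "roll": 0}, {"dx": 0, "dy": 0, "dz": 0.1, "roll": 0}, {"dx": 0, "dy": 0, "dz": 0, "roll": 0}, {"dx": 0, "dy": 0, "dz": 0, "roll": 0}, {"dx": 0, "dy": 0, "dz": 0, "roll": 0}, {"dx": 0, "dy": 0, "dz": 0, "roll": 0}]' --squeeze 80

```text
t: 28.05
eef_pos: [0.4587, 0.0173, 0.05]
tool_rot: [179.9, -0.0, 96.6]
ft_force: [0.3, 1.2, 15.4]
opening: 0.012
grip_force: 79.0
```

step_arm --commands '[{"dx": 0, "dy": 0, "dz": 0.2, "roll": 0}, {"dx": 0, "dy": 0, "dz": 0.1, "roll": 0}, {"dx": 0, "dy": 0, "dz": 0, "roll": 0}, {"dx": 0, "dy": 0, "dz": 0, "roll": 0}, {"dx": 0, "dy": 0, "dz": 0, "roll": 0}, {"dx": 0, "dy": 0, "dz": 0, "roll": 0}, {"dx": 0, "dy": 0, "dz": 0, "roll": 0}, {"dx": 0, "dy": 0, "dz": 0, "roll": 0}]'

```text
t: 29.05
eef_pos: [0.4588, 0.0173, 0.049]
tool_rot: [179.9, -0.0, 96.6]
ft_force: [-5.4, -0.6, 39.0]
opening: 0.0117
grip_force: 81.4
```

```bash
python3 - <<'E'
from h import *
p=robot.grab_frame("side"); o=robot.get_obs(); print(o["t"],o["eef_pos"],o["ft_force"],o["grip_force"])
save(p,"s7.png",(240,120,420,255),4)
E
```

```text
29.1 [0.45875778 0.01725491 0.04902543] [-5.45874908 -0.2096715  38.4489359 ] 81.44319176673889
```

View pics/s7.png

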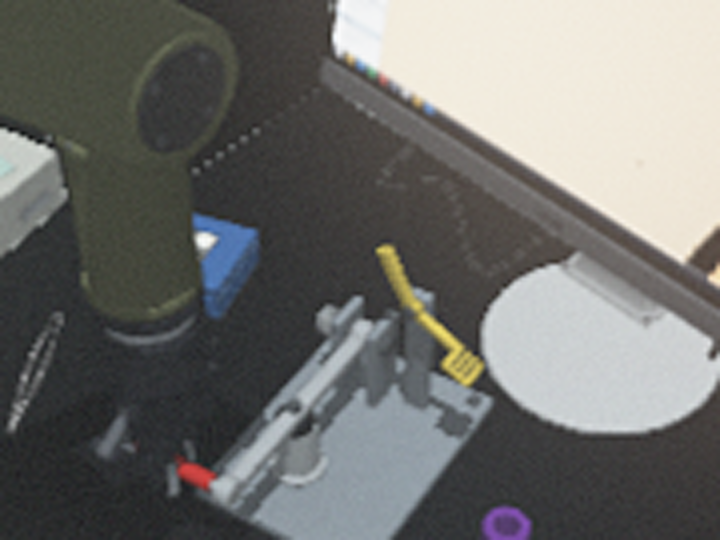

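The lever is level on the seated sleeve, the handle is gripped, and the catch is down. I'll ease the push slightly for margin, then hand in.

step_arm --commands '[{"dx": 0, "dy": 0, "dz": -0.1, "roll": 0}, {"dx": 0, "dy": 0, "dz": 0, "roll": 0}, {"dx": 0, "dy": 0, "dz": 0, "roll": 0}, {"dx": 0, "dy": 0, "dz": 0, "roll": 0}, {"dx": 0, "dy": 0, "dz": 0, "roll": 0}, {"dx": 0, "dy": 0, "dz": 0, "roll": 0}, {"dx": 0, "dy": 0, "dz": 0, "roll": 0}, {"dx": 0, "dy": 0, "dz": 0, "roll": 0}]'

```text
t: 30.1
eef_pos: [0.4587, 0.0172, 0.0494]
tool_rot: [179.9, -0.0, 96.6]
ft_force: [-3.7, 0.8, 30.2]
opening: 0.0117
grip_force: 80.8
```

```bash
python3 -c "
from station import robot
o=robot.get_obs(); print(o['ft_force'],o['eef_pos'])
if o['ft_force'][2]>22: print(robot.finish_job())"
```

```text
[-3.67688353  0.79793383 30.21437288] [0.45871577 0.01723637 0.04935709]
the job is handed in; nothing more can be done
None
```

Job handed in at about 30 s: the wide-bore sleeve is seated on the pin, the catch is down at its stop, and the gripper is holding the lever on the sleeve with about 30 N; the verdict wasn't reported back.

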